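# Clamp a tin in the can seamer and hold its run dial on full

### The job

The filled tin on the can seamer's plate has its lid on and is ready to be closed. Wind the crank clockwise until it comes up against its stop, so that the head clamps the tin; only then turn the spring-loaded run dial clockwise past its first two clicks to the third (three dots) and keep it there. The dial springs back to off when let go, so finish with the gripper still holding it at the third position, and leave everything else on the board as it stands.

Things in the scene. Friction and masses are not known exactly. Their poses are not given: they have to be found in the camera images.
- seamer: electric can seamer fixed on a wooden stove-cover board (board top z = 0.030): white base 190 x 320 x 45 mm high; origin at the centre of its underside, x to its back, y to its left. Tin, crank and C-frame (column behind, arm 64 mm wide, top 197 mm up) are on its left half, axis at x -20, y +75 mm; the dial on top of its right half, axis at x -20, y -105 mm
- crank (a joint): crank angle, rad, growing clockwise seen from above; starts at 0 to 2.5, hard stop at 12.57 (two turns from 0), where it simply will not turn on. Each turn lowers the screw with head and crank by 10 mm. Friction 0.06 N m (1 N at the handle); it stays where it is left
- crank_axis (a point): point on the vertical crank axis, fixed, 194 mm over the seamer's origin
- crank_grip (a point): centre of the crank handle: upright black sleeve, 20 mm across, 42 mm high, spinning freely on its pin, so the gripper can keep its heading. It circles 60 mm from the crank axis, at z 0.280 with the crank at 0, 0.260 at the stop; the crank arm's top is 22 mm below this point, the hub 3 mm above that. At 0 and at the stop the handle points 50 degrees left of the seamer's x axis
- dial (a joint): run dial angle, rad, 0 = off, growing clockwise seen from above. Clicks at 0.436 (one dot), 0.873 (two dots), 1.309 (three dots); hard stop at 1.369. A spring turns it back to 0 from everywhere when let go: 0.05 N m at off, 0.13 N m at the third click, the clicks adding or taking up to 0.04 N m
- dial_grip (a point): on the dial's vertical axis, z 0.101. The black grip bar is 54 mm long and 14 mm thick; its top is 10 mm above this point, the top of the round skirt under it (58 mm across) 16 mm below. At off the bar's pointer end (white line) lies 37.5 degrees left of the seamer's x axis (away from the front), at the third click 37.5 degrees right of it
- head: steel head of the seamer on the screw; origin at the centre of the lower face of its chuck, a disc 65 mm across, above the tin; moves straight down 20 mm over the crank's travel and touches the tin about 3.5 mm before the stop
- lifter_plate (a joint): how far the spring-loaded plate under the tin has been pushed down, m: 0 until the head touches the tin, about 0.0035 with the crank at its stop (about 12 N on the tin)
- tin: the tin to be closed, 75 mm across, 58 mm high, loose in the 4 mm lip of the plate; origin at the centre of its underside
- tin_right: bystander: a second tin of the same kind, on the board right of the seamer
- tin_back: bystander: a third tin, on the board behind the seamer
- tablespoon: bystander: steel spoon 188 mm long lying on the board in front of the seamer
- salt: bystander: salt shaker 44 mm across, 90 mm high, at the back of the board
- honey: bystander: jar with dark lid, 64 mm across, 99 mm high, at the back left of the board

How it is judged:
On the way:
1. the crank is wound to its stop and the tin is clamped between head and plate, with the dial still at off (value of joint crank above 12.1 rad and contact force between head and tin above 5 N and value of joint dial below 0.2 rad), for 0.2 s.
At the end, for the whole second after the job is handed in: Crank within 0.47 rad of its stop, head pressing on the upright tin with more than 5 N, dial held at the third click (over 1.2 rad) by the fingers touching its bar (over 1 N), bystanders within 30 mm of where they stood (value of joint dial above 1.2 rad and contact force between the fingers and dial_c1 above 1 N and value of joint crank above 12.1 rad and contact force between head and tin above 5 N and angle between tin's own z axis and vertical below 0.05 rad and distance of each of tin_right, tin_back, tablespoon, salt, honey from where it was at the start of the episode below 0.03 m); the arm keeps its last pose, push and grip.
It fails at once if the dial is turned on (over 0.3 rad) while the head does not press on the tin (value of joint dial above 0.3 rad and contact force between head and tin below 3 N).
It fails at once if a bystander on the board is moved more than 30 mm (distance of any of tin_right, tin_back, tablespoon, salt, honey from where it was at the start of the episode above 0.03 m).
It also fails if it takes over 69 s, if anything falls off the work surface, if the arm or the gripper's body presses on something with over 40 N, if the wrist force passes 120 N, or if a joint passes its speed limit or range.

### The arm

A 6-joint arm with a two-finger parallel gripper is mounted at the origin on a cart in front of the work surface, level with it; the furniture and walls round the work are solid. World frame = base frame: x ahead of the robot, y to its left, z up, the work surface at z = 0. Lengths are in m, angles in rad, forces in N, time in s.
With the tool pointing down it reaches from about 0.325 to 1 m from the base axis. Payload 5.1 kg.
Tool frame: the origin (TCP) lies on the centre line of the jaws, within the pads' length; the fingertips stand 22 mm ahead of it and the grasp point (between the pads) lies 3 mm ahead of it (tcp_to_tips is the distance from the TCP to the fingertips, in m); z points along the fingers, y is the line along which they close (so a half turn about z gives the same grasp; the last joint's range is limited). The gripper opens to 85 mm and grips with 20 to 120 N. Pads are 22 mm wide; open, the fingers measure 114 mm over their backs; the gripper's body (76 mm by 85 mm) begins 54 mm behind the grasp point. The pads swing forward as they close: fully open they stand 13 mm farther back than shut.
Start: joints at [-1.223, 0.124, 1.65, -0, 1.367, -0.083], TCP at [0.271, -0.591, 0.253] pointing down, gripper open.
Joint ranges: [-2.61, 2.61], [-1.02, 2.33], [0.03, 2.71], [-1.35, 4.49], [0.32, 2.68], [-2.91, 2.91]. Speed limits (rad/s): [2.57, 2.57, 3.14, 3.14, 3.14, 3.14].

### API

Orientations are given as a rotation vector (axis times angle).
In Python, from bench import * gives the robot as it stands.
- The arm moves only by the tool drive_tool, never from a script. Its argument "series" is a list of rows, each a list of 3 entries, a list of its own where there are three numbers: the shift along the world's x, y, z normalised to -1 to 1, where 1 is 8 cm, then the turn, a rotation vector about the world's x, y, z normalised to -1 to 1, where 1 is 30 degrees, then the closure, from 0 (fully open) to 1 (shut). A call has exactly 8 rows; each row is the pose to reach, as a shift and turn from the pose commanded when the call began; what a row does not reach only later rows make up. A row lasts 1/12 s, in which the tool goes at most 41.7 mm and 7.16 degrees, less where a joint would pass 70% of its speed; a pose out of reach is approached as far as the arm can. A call with a number of a shift or a turn outside -1 to 1 is refused whole. A call with a gripper value outside its range is refused whole. The fingers move at their own pace and stop on an object; "grip_force" is the grip in N (left out, the last holds). Time passes only in rows, so rows that repeat a pose let the fingers close, or fill a call up. It gives the time, the measured TCP pose, the force, the opening and the grip force at its end, in the units of the state.
- get_state(): the state, without advancing time (a new reading comes with each control period).
- snapshot(name): name is "scene" or "top" or "wrist"; returns (picture, depth): 480x640x3 uint8, red, green, blue; 480x640 float32, m along the optical axis (not along the pixel's ray), 0 where there is no reading.
- calibration(name): a dict with "camera_matrix" (3x3 intrinsics, pixels), "position" and "orientation" of the camera in the world; the wrist camera has in their place "mount" (4x4, takes a point from camera to tool coordinates, whose origin is the TCP and whose axes are the flange's). Camera axes: x right, y down, z forward; pixel columns grow to the right and rows downward; lengths in m; the calibration is good to about 2 mm. A picture is of the moment at which its call begins: read the wrist's pose just before it. calibration takes no time and is no camera call.
- job_done(): hands the job in; it is judged then, once.
Trained networks look in the newest picture that a camera, given by its name, has taken for a name from the list of things; names that differ only in an ending like _2 or _b are one class to them, and where a whole thing is asked for, a point or a joint stands for the part that bears it (a point fixed in the world has none). Each returns a list of dicts, best first, with "conf" (0 to 1); they miss things now and then, are a little off and sometimes report something else, mostly with a low value. They report only what shows in the picture. A call takes as long as a camera call.
- spot_in(camera, name): "bbox" ([left, top, right, bottom] in pixels, round what is visible of it).
The state is a dict: "clock": time; "joint_pos": joint angles; "qd": joint speeds; "joint_torque": joint torques, N m; "eef_pos": TCP position; "ee_rot": TCP orientation; "force": force on the tool from outside, world axes, zero at the start; "moment": the same for the moment, N m; "opening": opening from 0.0 (shut) to 1.0 (fully open); "gripper_force": force on a finger pad.
Only numpy, scipy, OpenCV 4.12 (cv2) and the standard library are available. Lean on these libraries where they do the work, as an engineer would, in place of code of your own. Each camera call takes 0.05 s, during which the arm holds its last target. There are 200 camera calls.

## Working session

There is one attempt and no reset: what is moved stays moved. The work goes in short steps, Python scripts to look and compute and a tool call to move; the robot and the scene stay as the last step left them, time stands still between calls to the robot, and variables do not carry over. Pictures are saved under pics/ and viewed, at most 10 in all, crops included, and the job is handed in when it is done.

Besides the shell and the picture viewer there is one more tool, called after "Request:" by a JSON object that holds its "name" and its "arguments". drive_tool: Moves the arm, as the interface text tells. Its arguments: {"type":"object","properties":{"series":{"type":"array","items":{"type":"array"}},"grip_force":{"type":"number"}},"required":["series"]}

```bash
mkdir -p pics
cat > h.py <<'E'
from bench import *
import numpy as np, cv2
from scipy.spatial.transform import Rotation as R
def Rm(o):
    o=np.array(o,float)
    if o.shape==(3,3): return o
    return R.from_rotvec(o).as_matrix() if o.size==3 else R.from_quat(o).as_matrix()
def save(n,p): cv2.imwrite('pics/'+n+'.png',p[:,:,::-1])
def pose(cam,s=None):
    c=calibration(cam);K=np.array(c['camera_matrix'])
    if 'mount' in c:
        M=np.array(c['mount']);T=np.eye(4);T[:3,:3]=Rm(s['ee_rot']);T[:3,3]=s['eef_pos'];T=T@M
        return K,T[:3,:3],T[:3,3]
    return K,Rm(c['orientation']),np.array(c['position'])
def ray(cam,u,v,z,s=None):
    K,r,p=pose(cam,s);d=r@np.linalg.inv(K)@[u,v,1];return p+d*(z-p[2])/d[2]
def proj(cam,P,s=None):
    K,r,p=pose(cam,s);q=K@(r.T@(np.array(P)-p));return q[:2]/q[2]
def cloud(cam,depth,s=None):
    K,r,p=pose(cam,s);v,u=np.mgrid[:480,:640]
    return (np.stack([u,v,np.ones_like(u)],-1)@np.linalg.inv(K).T*depth[...,None])@r.T+p
E
python3 - <<'E'
from h import *
s=get_state();print({k:np.round(v,3) for k,v in s.items()})
for c in['scene','top']:
    p,d=snapshot(c);save(c+'0',p);np.save(c+'0.npy',d);print(c,calibration(c))
    for n in['seamer','crank','crank_grip','dial','head','tin']:
        print(c,n,[(np.round(b['bbox']).astype(int).tolist(),round(b['conf'],2)) for b in spot_in(c,n)[:2]])
E
```

```text
{'clock': np.float64(0.0), 'joint_pos': array([-1.223,  0.124,  1.652,  0.   ,  1.367, -0.083]), 'qd': array([-0.   ,  0.001,  0.001, -0.001,  0.   ,  0.001]), 'joint_torque': array([ 1.0000e-03, -4.2361e+01, -3.6546e+01,  0.0000e+00,  7.0000e-03,
        0.0000e+00]), 'eef_pos': array([ 0.271, -0.59 ,  0.252]), 'ee_rot': array([-3.067, -0.671,  0.   ]), 'force': array([1.038, 0.23 , 0.13 ]), 'moment': array([-0.067,  0.044,  0.015]), 'gripper_force': np.float64(0.0), 'opening': np.float64(0.998)}
scene {'camera_matrix': array([[493.96464962,   0.        , 316.17323112],
       [  0.        , 493.96464962, 235.00142016],
       [  0.        ,   0.        ,   1.        ]]), 'position': array([0.23408384, 0.39296714, 1.05461017]), 'orientation': array([-0.68632197,  2.74863712, -0.97945676])}
scene seamer [([231, 233, 366, 372], 0.61)]
scene crank [([251, 254, 301, 284], 0.63)]
scene crank_grip []
scene dial [([322, 256, 345, 274], 0.88)]
scene head [([251, 254, 317, 324], 0.67)]
scene tin [([279, 301, 308, 331], 0.85), ([322, 209, 351, 244], 0.71)]
top {'camera_matrix': array([[466.23017205,   0.        , 317.78615312],
       [  0.        , 466.23017205, 233.09543513],
       [  0.        ,   0.        ,   1.        ]]), 'position': array([ 0.32279309, -0.22547473,  1.33376842]), 'orientation': array([-2.13630921,  2.13336131, -0.18681553])}
top seamer [([227, 184, 348, 274], 0.96)]
top crank [([240, 198, 258, 231], 0.76)]
top crank_grip []
top dial [([318, 232, 337, 254], 0.74)]
top head [([231, 199, 280, 249], 0.88)]
top tin [([212, 141, 241, 177], 0.4)]
```

Run:
```python
from h import *
a=cv2.imread('pics/top0.png')[130:310,180:420];b=cv2.imread('pics/scene0.png')[180:400,200:440]
cv2.imwrite('pics/c0.png',np.hstack([cv2.resize(a,(400,300),interpolation=3),cv2.resize(b,(400,300),interpolation=3)]))
C=cloud('top',np.load('top0.npy'))
for n,m in [('base',(C[...,2]>.07)&(C[...,2]<.08)),('high',C[...,2]>.215),('high2',C[...,2]>.27)]:
    m[:170]=0;m[300:]=0;m[:,:200]=0;m[:,400:]=0
    P=C[m];print(n,len(P),P.min(0),P.max(0), cv2.minAreaRect(P[:,:2].astype(np.float32)) if len(P)>4 else 0)
print('dial',ray('top',327.5,243,.1),ray('scene',333,264,.1))
```

```text
base 5059 [ 0.42962877 -0.4040463   0.07001233] [0.7195392  0.02648427 0.07999583] ((0.5762885808944702, -0.18408213555812836), (0.44383347034454346, 0.2782306671142578), 85.10699462890625)
high 1705 [ 0.32279309 -0.22547473  0.21506945] [ 0.63494118 -0.03978264  1.33376842] ((0.4681797921657562, -0.11216170340776443), (0.35041019320487976, 0.11454765498638153), 19.83016586303711)
high2 154 [ 0.32279309 -0.22547473  0.27150553] [ 0.58640536 -0.04847656  1.33376842] ((0.45534664392471313, -0.14448560774326324), (0.3100195825099945, 0.020162329077720642), 35.14563751220703)
dial [ 0.50758206 -0.25722702  0.1       ] [ 0.50224379 -0.2394642   0.1       ]
```

View pics/c0.png

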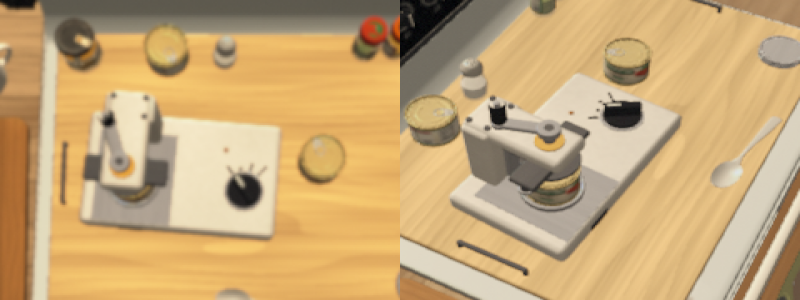

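The top crop shows the base with the crank handle at crop (107,118), i.e. the back left of the hub at (122,163). The dial is at (243,190), with its pointer to the back left.

Run:
```python
from h import *
C=cloud('top',np.load('top0.npy'));img=cv2.imread('pics/top0.png').astype(int)
m=((C[...,2]>.064)&(C[...,2]<.086)&(img.max(2)-img.min(2)<45)&(img.min(2)>90)).astype(np.uint8)
m[:170]=0;m[300:]=0;m[:,:200]=0;m[:,400:]=0
m=cv2.morphologyEx(m,cv2.MORPH_OPEN,np.ones((3,3)))
n,l,st,_=cv2.connectedComponentsWithStats(m);k=1+np.argmax(st[1:,4]);print(st[k])
v,u=np.nonzero(l==k);print('zmed',np.median(C[v,u,2]))
P=np.array([ray('top',a,b,.075)[:2] for a,b in zip(u,v)]).astype(np.float32)
r=cv2.minAreaRect(P);print(r)
# handle and hub by high points
H=(C[...,2]>.24)&(C[...,2]<.32);H[:170]=0;H[260:]=0;H[:,:225]=0;H[:,290:]=0
v,u=np.nonzero(H);print(len(v),C[v,u].min(0),C[v,u].max(0))
g=H&(C[...,2]>.272);v,u=np.nonzero(g);print('handle',len(v),C[g].mean(0) if len(v) else 0,np.mean(u),np.mean(v))
print('handle ray',ray('top',180+107*.6,130+118*.6,.29),'hub',ray('top',180+122*.6,130+163*.6,.258),'dial',ray('top',180+243*.6,130+190*.6,.1))
print('scene handle',ray('scene',200+498*.6,180+105*.733,.29),'hub',ray('scene',200+549*.6-240,180+128*.733,.258),'dial',ray('scene',200+(622-400)*.6,180+110*.733,.1), 'handle', ray('scene',200+98*.6,180+104*.733,.3))
```

```text
[ 234  211   52   57 1071]
zmed 0.07662787433304219
((0.5269153118133545, -0.07347999513149261), (0.12864618003368378, 0.15535946190357208), 85.74748229980469)
330 [ 0.50723435 -0.0878522   0.24245239] [ 0.58949026 -0.04781683  0.3079668 ]
handle 53 [ 0.57545004 -0.05954147  0.29234801] 243.28301886792454 201.11320754716982
handle ray [ 0.57679243 -0.06122739  0.29      ] hub [ 0.51964201 -0.07906808  0.258     ] dial [ 0.50487071 -0.25267307  0.1       ]
scene handle [ 0.17344733 -0.28152558  0.29      ] hub [ 0.52218729 -0.07328624  0.258     ] dial [ 0.50622947 -0.24854389  0.1       ] handle [ 0.57791097 -0.05622691  0.3       ]
```

Request:
{"name": "drive_tool", "arguments": {"series": [[[0, 0, 0.5], [0, 0, 0], 0], [[0, 0.3, 1], [0, 0, 0], 0], [[0.3, 0.7, 1], [0, 0, 0], 0], [[0.6, 1, 1], [0, 0, 0], 0], [[0.6, 1, 1], [0, 0, 0], 0], [[0.6, 1, 1], [0, 0, 0], 0], [[0.6, 1, 1], [0, 0, 0], 0], [[0.6, 1, 1], [0, 0, 0], 0]]}}

```text
clock: 1.37
eef_pos: [0.3187, -0.5112, 0.3327]
ee_rot: [-3.068, -0.67, 0.001]
force: [-0.7, -0.5, -0.5]
opening: 1.005
gripper_force: 0.0
```

Request:
{"name": "drive_tool", "arguments": {"series": [[[0.2, 0.4, 0.4], [0, 0, 0], 0], [[0.4, 0.8, 0.8], [0, 0, 0], 0], [[0.5, 1, 1], [0, 0, 0], 0], [[0.5, 1, 1], [0, 0, 0], 0], [[0.5, 1, 1], [0, 0, 0], 0], [[0.5, 1, 1], [0, 0, 0], 0], [[0.5, 1, 1], [0, 0, 0], 0], [[0.5, 1, 1], [0, 0, 0], 0]]}}

```text
clock: 2.03
eef_pos: [0.3586, -0.4313, 0.4111]
ee_rot: [-3.066, -0.668, 0.002]
force: [0.7, -0.5, 0.3]
opening: 1.001
gripper_force: 0.0
```

Request:
{"name": "drive_tool", "arguments": {"series": [[[0.2, 0.4, 0], [0, 0, 0], 0], [[0.4, 0.8, 0], [0, 0, 0], 0], [[0.5, 1, 0], [0, 0, 0], 0], [[0.5, 1, 0], [0, 0, 0], 0], [[0.5, 1, 0], [0, 0, 0], 0], [[0.5, 1, 0], [0, 0, 0], 0], [[0.5, 1, 0], [0, 0, 0], 0], [[0.5, 1, 0], [0, 0, 0], 0]]}}

```text
clock: 2.7
eef_pos: [0.3989, -0.3516, 0.4128]
ee_rot: [-3.069, -0.669, 0.001]
force: [-0.2, 0.7, -0.4]
opening: 1.0
gripper_force: 0.0
```

Request:
{"name": "drive_tool", "arguments": {"series": [[[0.2, 0.4, 0], [0, 0, 0], 0], [[0.4, 0.8, 0], [0, 0, 0], 0], [[0.5, 1, 0], [0, 0, 0], 0], [[0.5, 1, 0], [0, 0, 0], 0], [[0.5, 1, 0], [0, 0, 0], 0], [[0.5, 1, 0], [0, 0, 0], 0], [[0.5, 1, 0], [0, 0, 0], 0], [[0.5, 1, 0], [0, 0, 0], 0]]}}

```text
clock: 3.37
eef_pos: [0.439, -0.2716, 0.4132]
ee_rot: [-3.07, -0.669, 0.001]
force: [-0.4, -0.2, -0.1]
opening: 1.002
gripper_force: 0.0
```

Request:
{"name": "drive_tool", "arguments": {"series": [[[0.2, 0.4, 0], [0, 0, 0], 0], [[0.4, 0.8, 0], [0, 0, 0], 0], [[0.5, 1, 0], [0, 0, 0], 0], [[0.5, 1, 0], [0, 0, 0], 0], [[0.5, 1, 0], [0, 0, 0], 0], [[0.5, 1, 0], [0, 0, 0], 0], [[0.5, 1, 0], [0, 0, 0], 0], [[0.5, 1, 0], [0, 0, 0], 0]]}}

```text
clock: 4.03
eef_pos: [0.479, -0.1916, 0.4133]
ee_rot: [3.069, 0.669, -0.0]
force: [0.6, -0.3, 0.1]
opening: 1.0
gripper_force: 0.0
```

Run:
```python
from h import *
s=get_state();print(s['clock'],s['eef_pos'],s['ee_rot'],s['joint_pos'],calibration('wrist')['mount'])
p,d=snapshot('wrist');save('w1',p);np.save('w1.npy',d)
for n,P in [('handle',(.577,-.059,.301)),('hub',(.521,-.076,.261)),('dial',(.5055,-.2505,.111))]: print(n,proj('wrist',P,s))
for n in['crank','dial']: print(n,spot_in('wrist',n)[:2])
```

```text
4.0333 [ 0.47901248 -0.19162377  0.41326465] [ 3.06949213e+00  6.68773706e-01 -3.28014917e-04] [-4.84519871e-01 -2.26058291e-01  1.72345536e+00 -2.03650392e-04
  1.64429766e+00  6.57211456e-01] [[-6.10675482e-04 -9.44161093e-01 -3.29483622e-01  8.43220698e-02]
 [ 9.99999757e-01 -4.65389450e-04 -5.19821653e-04  3.57527411e-04]
 [ 3.37457179e-04 -3.29483860e-01  9.44161147e-01 -1.21207168e-01]
 [ 0.00000000e+00  0.00000000e+00  0.00000000e+00  1.00000000e+00]]
handle [186.1888983   20.58128806]
hub [205.49260432 123.23920678]
dial [369.30202743 195.66789275]
crank [{'bbox': [179.8, 0.0, 231.0, 139.2], 'conf': 0.93}, {'bbox': [184.1, 0.0, 222.6, 44.6], 'conf': 0.36}]
dial [{'bbox': [352.3, 170.0, 391.3, 216.9], 'conf': 0.65}]
```

View pics/w1.png

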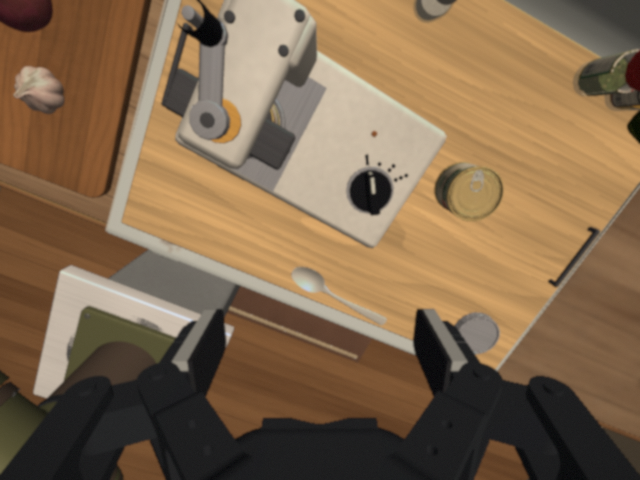

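The wrist picture shows the hub at (209,121), the handle top at about (190,12) with its foot near (212,40), and the dial bar at (372,191). The base's right corners are at (375,246) and (444,132).

Run:
```python
from h import *
s=get_state()
f=lambda u,v,z:ray('wrist',u,v,z,s)
hub=f(209,121,.261);d=f(371,191,.108);ht=f(190,12,.301)
print('hub',hub,'dial',d,'handle top',ht)
a=f(375,246,.073);b=f(444,132,.073);print(a,b,'yaw',np.degrees(np.arctan2((b-a)[1],(b-a)[0])))
v=(hub-d)[:2];print('yaw2',np.degrees(-np.arctan2(v[0],v[1])),np.hypot(*v))
v=(ht-hub)[:2];print('handle ang',np.degrees(np.arctan2(v[1],v[0])),np.hypot(*v))
p=f(373,175,.111);q=f(374,212,.111);print('bar ang',np.degrees(np.arctan2((p-q)[1],(p-q)[0])))
```

```text
hub [ 0.52378397 -0.07751823  0.261     ] dial [ 0.51167036 -0.24993152  0.108     ] handle top [ 0.58230313 -0.05929577  0.301     ]
[ 0.43810637 -0.30066796  0.073     ] [ 0.61732145 -0.30885249  0.073     ] yaw -2.61481030377334
yaw2 -4.018949725214842 0.17283831346694192
handle ang 17.296232618452517 0.061290700127989046
bar ang 29.185948450807818
```

Request:
{"name": "drive_tool", "arguments": {"series": [[[0.3, 0.4, 0], [0, 0, 0], 0], [[0.6, 0.8, 0], [0, 0, 0], 0], [[0.7, 1, 0], [0, 0, 0], 0], [[0.7, 1, 0], [0, 0, 0], 0], [[0.7, 1, 0], [0, 0, 0], 0], [[0.7, 1, 0], [0, 0, 0], 0], [[0.7, 1, 0], [0, 0, 0], 0], [[0.7, 1, 0], [0, 0, 0], 0]]}}

```text
clock: 4.85
eef_pos: [0.535, -0.1116, 0.4135]
ee_rot: [3.069, 0.669, 0.0]
force: [-0.2, 0.1, -0.1]
opening: 1.004
gripper_force: 0.0
```

Request:
{"name": "drive_tool", "arguments": {"series": [[[0.2, 0.3, -0.2], [0, 0, 0], 0], [[0.4, 0.6, -0.4], [0, 0, 0], 0], [[0.55, 0.65, -0.6], [0, 0, 0], 0], [[0.55, 0.65, -0.6], [0, 0, 0], 0], [[0.55, 0.65, -0.6], [0, 0, 0], 0], [[0.55, 0.65, -0.6], [0, 0, 0], 0], [[0.55, 0.65, -0.6], [0, 0, 0], 0], [[0.55, 0.65, -0.6], [0, 0, 0], 0]]}}

```text
clock: 5.52
eef_pos: [0.5793, -0.0595, 0.3671]
ee_rot: [3.068, 0.669, 0.004]
force: [0.2, -1.0, -0.9]
opening: 0.999
gripper_force: 0.0
```

Run:
```python
from h import *
s=get_state();print(s['clock'],s['eef_pos'])
p,d=snapshot('wrist');save('w2',p);np.save('w2.npy',d)
print(proj('wrist',(.580,-.059,.301),s),proj('wrist',(.5225,-.077,.261),s))
C=cloud('wrist',d,s);m=(d>0)&(C[...,2]>.29)&(C[...,2]<.312)&(abs(C[...,0]-.58)<.04)&(abs(C[...,1]+.06)<.04)
print(m.sum(),C[m].mean(0) if m.any() else 0, (C[m].min(0)+C[m].max(0))/2 if m.any() else 0)
```

```text
5.5167 [ 0.5793384  -0.05945066  0.36711486]
[318.39009196 270.22601321] [308.90176939 319.2332354 ]
488 [ 0.58524989 -0.05698768  0.29771618] [ 0.58233774 -0.05873437  0.29682353]
```

View pics/w2.png

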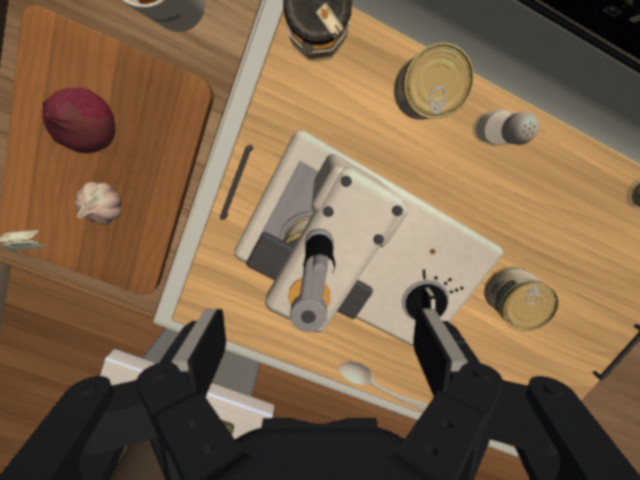

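The picture shows the sleeve from about (320,240) at its foot to its grey cap at (319,262). The hub is at (308,316) and the dial at (427,300).

Run:
```python
from h import *
s=get_state();s['eef_pos']=[0.5793384,-0.05945066,0.36711486]
a=cv2.imread('pics/w2.png')[215:345,260:460];cv2.imwrite('pics/c2.png',cv2.resize(a,(800,520),interpolation=3))
f=lambda u,v,z:ray('wrist',u,v,z,s)
print(f(319,262,.301),f(308,316,.261),f(427,301,.105))
```

```text
[ 0.58510243 -0.05706633  0.301     ] [ 0.52483616 -0.07518036  0.261     ] [ 0.51964334 -0.24145062  0.105     ]
```

View pics/c2.png

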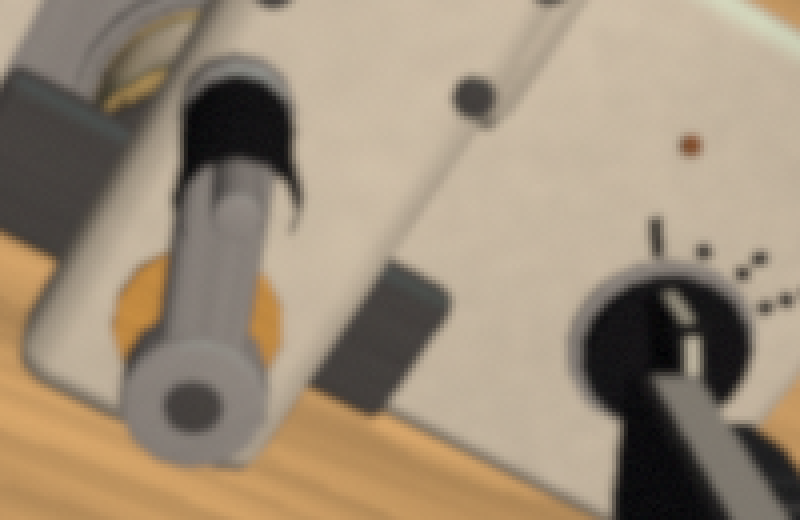

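Request:
{"name": "drive_tool", "arguments": {"series": [[[0.03, 0.01, -0.25], [0, 0, 0], 0], [[0.03, 0.01, -0.5], [0, 0, 0], 0], [[0.03, 0.01, -0.75], [0, 0, 0], 0], [[0.03, 0.01, -1], [0, 0, 0], 0], [[0.03, 0.01, -1], [0, 0, 0], 0.4], [[0.03, 0.01, -1], [0, 0, 0], 0.6], [[0.03, 0.01, -1], [0, 0, 0], 0.8], [[0.03, 0.01, -1], [0, 0, 0], 1]], "grip_force": 30}}

```text
clock: 6.23
eef_pos: [0.5826, -0.0581, 0.2878]
ee_rot: [3.068, 0.671, 0.005]
force: [-1.3, 0.2, 0.3]
opening: 0.456
gripper_force: 0.0
```

Request:
{"name": "drive_tool", "arguments": {"series": [[[0, 0, 0], [0, 0, 0], 1], [[0, 0, 0], [0, 0, 0], 1], [[0, 0, 0], [0, 0, 0], 1], [[0, 0, 0], [0, 0, 0], 1], [[0, 0, 0], [0, 0, 0], 1], [[0, 0, 0], [0, 0, 0], 1], [[0, 0, 0], [0, 0, 0], 1], [[0, 0, 0], [0, 0, 0], 1]]}}

```text
clock: 6.9
eef_pos: [0.5825, -0.0579, 0.2872]
ee_rot: [3.068, 0.671, 0.004]
force: [-0.2, -1.3, 6.3]
opening: 0.226
gripper_force: 29.5
```

```bash
cat > g.py <<'E'
import sys,numpy as np
# start angle deg, step deg/row, rows ; radius
def gen(a0,step,r=.06):
    o=[]
    for i in range(1,9):
        a=np.radians(a0-step*i);b=np.radians(a0)
        o.append([[round(float(x),2) for x in (r*(np.cos(a)-np.cos(b))/.08,r*(np.sin(a)-np.sin(b))/.08,-.01*step*i/360/.08)],[0,0,0],1])
    return o
a,s=float(sys.argv[1]),float(sys.argv[2])
for k in range(int(sys.argv[3])): print(a,gen(a,s));a-=8*s
E
python3 g.py 18 5 1; python3 g.py -22 10 1
```

```text
18.0 [[[0.02, -0.06, -0.0], [0, 0, 0], 1], [[0.03, -0.13, -0.0], [0, 0, 0], 1], [[0.04, -0.19, -0.01], [0, 0, 0], 1], [[0.04, -0.26, -0.01], [0, 0, 0], 1], [[0.03, -0.32, -0.01], [0, 0, 0], 1], [[0.02, -0.39, -0.01], [0, 0, 0], 1], [[0.0, -0.45, -0.01], [0, 0, 0], 1], [[-0.02, -0.51, -0.01], [0, 0, 0], 1]]
-22.0 [[[-0.06, -0.12, -0.0], [0, 0, 0], 1], [[-0.14, -0.22, -0.01], [0, 0, 0], 1], [[-0.23, -0.31, -0.01], [0, 0, 0], 1], [[-0.34, -0.38, -0.01], [0, 0, 0], 1], [[-0.46, -0.43, -0.02], [0, 0, 0], 1], [[-0.59, -0.46, -0.02], [0, 0, 0], 1], [[-0.72, -0.47, -0.02], [0, 0, 0], 1], [[-0.85, -0.45, -0.03], [0, 0, 0], 1]]
```

Request:
{"name": "drive_tool", "arguments": {"series": [[[0.02, -0.06, 0], [0, 0, 0], 1], [[0.03, -0.13, 0], [0, 0, 0], 1], [[0.04, -0.19, -0.01], [0, 0, 0], 1], [[0.04, -0.26, -0.01], [0, 0, 0], 1], [[0.03, -0.32, -0.01], [0, 0, 0], 1], [[0.02, -0.39, -0.01], [0, 0, 0], 1], [[0, -0.45, -0.01], [0, 0, 0], 1], [[-0.02, -0.51, -0.01], [0, 0, 0], 1]]}}

```text
clock: 7.57
eef_pos: [0.5802, -0.0985, 0.2861]
ee_rot: [-3.068, -0.672, -0.001]
force: [-3.1, 2.4, 5.8]
opening: 0.226
gripper_force: 29.5
```

Request:
{"name": "drive_tool", "arguments": {"series": [[[-0.06, -0.12, 0], [0, 0, 0], 1], [[-0.14, -0.22, -0.01], [0, 0, 0], 1], [[-0.23, -0.31, -0.01], [0, 0, 0], 1], [[-0.34, -0.38, -0.01], [0, 0, 0], 1], [[-0.46, -0.43, -0.02], [0, 0, 0], 1], [[-0.59, -0.46, -0.02], [0, 0, 0], 1], [[-0.72, -0.47, -0.02], [0, 0, 0], 1], [[-0.85, -0.45, -0.03], [0, 0, 0], 1]]}}

```text
clock: 8.23
eef_pos: [0.5128, -0.1338, 0.2839]
ee_rot: [-3.068, -0.671, -0.007]
force: [1.2, 3.7, 7.0]
opening: 0.229
gripper_force: 29.7
```

```bash
python3 g.py -102 10 4; python3 -c "
from h import *
s=get_state();print(s['force'],s['eef_pos'])
p,d=snapshot('top');save('t3',p);p=p[150:270,200:360];save('t3c',cv2.resize(p,(800,600),interpolation=3))"
```

```text
-102.0 [[[-0.13, 0.04, -0.0], [0, 0, 0], 1], [[-0.24, 0.1, -0.01], [0, 0, 0], 1], [[-0.35, 0.18, -0.01], [0, 0, 0], 1], [[-0.44, 0.27, -0.01], [0, 0, 0], 1], [[-0.51, 0.38, -0.02], [0, 0, 0], 1], [[-0.56, 0.5, -0.02], [0, 0, 0], 1], [[-0.59, 0.63, -0.02], [0, 0, 0], 1], [[-0.59, 0.76, -0.03], [0, 0, 0], 1]]
-182.0 [[[0.02, 0.13, -0.0], [0, 0, 0], 1], [[0.05, 0.25, -0.01], [0, 0, 0], 1], [[0.11, 0.37, -0.01], [0, 0, 0], 1], [[0.19, 0.48, -0.01], [0, 0, 0], 1], [[0.29, 0.56, -0.02], [0, 0, 0], 1], [[0.4, 0.64, -0.02], [0, 0, 0], 1], [[0.52, 0.69, -0.02], [0, 0, 0], 1], [[0.65, 0.72, -0.03], [0, 0, 0], 1]]
-262.0 [[[0.13, 0.01, -0.0], [0, 0, 0], 1], [[0.26, -0.01, -0.01], [0, 0, 0], 1], [[0.39, -0.05, -0.01], [0, 0, 0], 1], [[0.5, -0.11, -0.01], [0, 0, 0], 1], [[0.61, -0.19, -0.02], [0, 0, 0], 1], [[0.7, -0.28, -0.02], [0, 0, 0], 1], [[0.77, -0.39, -0.02], [0, 0, 0], 1], [[0.82, -0.51, -0.03], [0, 0, 0], 1]]
-342.0 [[[0.03, -0.13, -0.0], [0, 0, 0], 1], [[0.04, -0.26, -0.01], [0, 0, 0], 1], [[0.02, -0.39, -0.01], [0, 0, 0], 1], [[-0.02, -0.51, -0.01], [0, 0, 0], 1], [[-0.08, -0.63, -0.02], [0, 0, 0], 1], [[-0.16, -0.73, -0.02], [0, 0, 0], 1], [[-0.25, -0.82, -0.02], [0, 0, 0], 1], [[-0.36, -0.89, -0.03], [0, 0, 0], 1]]
[1.2077351  3.66419021 6.98923284] [ 0.51278455 -0.13381835  0.28385558]
```

View pics/t3c.png

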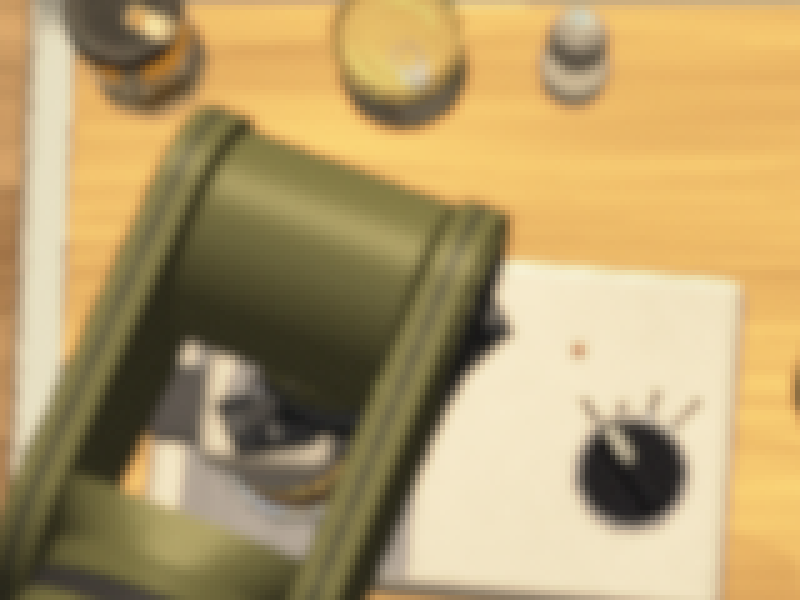

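The arm covers the handle here, but the hub shows at (270,430), the dial stays at off, and forces are small. I'll keep winding.

Request:
{"name": "drive_tool", "arguments": {"series": [[[-0.13, 0.04, 0], [0, 0, 0], 1], [[-0.24, 0.1, -0.01], [0, 0, 0], 1], [[-0.35, 0.18, -0.01], [0, 0, 0], 1], [[-0.44, 0.27, -0.01], [0, 0, 0], 1], [[-0.51, 0.38, -0.02], [0, 0, 0], 1], [[-0.56, 0.5, -0.02], [0, 0, 0], 1], [[-0.59, 0.63, -0.02], [0, 0, 0], 1], [[-0.59, 0.76, -0.03], [0, 0, 0], 1]]}}

```text
clock: 8.95
eef_pos: [0.4648, -0.0738, 0.2816]
ee_rot: [3.067, 0.671, 0.002]
force: [-2.6, -1.4, 10.5]
opening: 0.229
gripper_force: 30.1
```

Request:
{"name": "drive_tool", "arguments": {"series": [[[0.02, 0.13, 0], [0, 0, 0], 1], [[0.05, 0.25, -0.01], [0, 0, 0], 1], [[0.11, 0.37, -0.01], [0, 0, 0], 1], [[0.19, 0.48, -0.01], [0, 0, 0], 1], [[0.29, 0.56, -0.02], [0, 0, 0], 1], [[0.4, 0.64, -0.02], [0, 0, 0], 1], [[0.52, 0.69, -0.02], [0, 0, 0], 1], [[0.65, 0.72, -0.03], [0, 0, 0], 1]]}}

```text
clock: 9.62
eef_pos: [0.5175, -0.0151, 0.2793]
ee_rot: [-3.069, -0.673, -0.003]
force: [0.4, 1.9, 10.8]
opening: 0.232
gripper_force: 30.1
```

Request:
{"name": "drive_tool", "arguments": {"series": [[[0.13, 0.01, 0], [0, 0, 0], 1], [[0.26, -0.01, 0], [0, 0, 0], 1], [[0.39, -0.05, 0], [0, 0, 0], 1], [[0.5, -0.11, 0], [0, 0, 0], 1], [[0.61, -0.19, -0.01], [0, 0, 0], 1], [[0.7, -0.28, -0.01], [0, 0, 0], 1], [[0.77, -0.39, -0.01], [0, 0, 0], 1], [[0.82, -0.51, -0.01], [0, 0, 0], 1]]}}

```text
clock: 10.28
eef_pos: [0.5825, -0.0573, 0.2772]
ee_rot: [3.068, 0.672, -0.002]
force: [-2.7, 0.3, 5.1]
opening: 0.229
gripper_force: 29.6
```

Request:
{"name": "drive_tool", "arguments": {"series": [[[0.03, -0.13, 0], [0, 0, 0], 1], [[0.04, -0.26, -0.01], [0, 0, 0], 1], [[0.02, -0.39, -0.01], [0, 0, 0], 1], [[-0.02, -0.51, -0.01], [0, 0, 0], 1], [[-0.08, -0.63, -0.02], [0, 0, 0], 1], [[-0.16, -0.73, -0.02], [0, 0, 0], 1], [[-0.25, -0.82, -0.02], [0, 0, 0], 1], [[-0.36, -0.89, -0.03], [0, 0, 0], 1]]}}

```text
clock: 10.95
eef_pos: [0.5534, -0.1278, 0.275]
ee_rot: [-3.068, -0.671, -0.0]
force: [-2.1, 4.5, 9.1]
opening: 0.228
gripper_force: 30.0
```

```bash
python3 g.py -422 10 3
```

```text
-422.0 [[[-0.12, -0.05, -0.0], [0, 0, 0], 1], [[-0.25, -0.08, -0.01], [0, 0, 0], 1], [[-0.38, -0.09, -0.01], [0, 0, 0], 1], [[-0.51, -0.07, -0.01], [0, 0, 0], 1], [[-0.63, -0.03, -0.02], [0, 0, 0], 1], [[-0.75, 0.03, -0.02], [0, 0, 0], 1], [[-0.85, 0.1, -0.02], [0, 0, 0], 1], [[-0.94, 0.2, -0.03], [0, 0, 0], 1]]
-502.0 [[[-0.07, 0.11, -0.0], [0, 0, 0], 1], [[-0.12, 0.23, -0.01], [0, 0, 0], 1], [[-0.15, 0.36, -0.01], [0, 0, 0], 1], [[-0.16, 0.49, -0.01], [0, 0, 0], 1], [[-0.14, 0.62, -0.02], [0, 0, 0], 1], [[-0.1, 0.74, -0.02], [0, 0, 0], 1], [[-0.05, 0.86, -0.02], [0, 0, 0], 1], [[0.03, 0.96, -0.03], [0, 0, 0], 1]]
-582.0 [[[0.1, 0.09, -0.0], [0, 0, 0], 1], [[0.21, 0.16, -0.01], [0, 0, 0], 1], [[0.33, 0.21, -0.01], [0, 0, 0], 1], [[0.45, 0.24, -0.01], [0, 0, 0], 1], [[0.58, 0.25, -0.02], [0, 0, 0], 1], [[0.71, 0.23, -0.02], [0, 0, 0], 1], [[0.84, 0.19, -0.02], [0, 0, 0], 1], [[0.95, 0.13, -0.03], [0, 0, 0], 1]]
```

Request:
{"name": "drive_tool", "arguments": {"series": [[[-0.12, -0.05, 0], [0, 0, 0], 1], [[-0.25, -0.08, 0], [0, 0, 0], 1], [[-0.38, -0.09, -0.01], [0, 0, 0], 1], [[-0.51, -0.07, -0.01], [0, 0, 0], 1], [[-0.63, -0.03, -0.01], [0, 0, 0], 1], [[-0.75, 0.03, -0.02], [0, 0, 0], 1], [[-0.85, 0.1, -0.02], [0, 0, 0], 1], [[-0.94, 0.2, -0.02], [0, 0, 0], 1]]}}

```text
clock: 11.62
eef_pos: [0.4779, -0.1123, 0.2729]
ee_rot: [3.068, 0.67, 0.001]
force: [1.8, 1.0, 3.6]
opening: 0.228
gripper_force: 29.5
```

Request:
{"name": "drive_tool", "arguments": {"series": [[[-0.07, 0.11, 0], [0, 0, 0], 1], [[-0.12, 0.23, -0.01], [0, 0, 0], 1], [[-0.15, 0.36, -0.01], [0, 0, 0], 1], [[-0.16, 0.49, -0.01], [0, 0, 0], 1], [[-0.14, 0.62, -0.02], [0, 0, 0], 1], [[-0.1, 0.74, -0.02], [0, 0, 0], 1], [[-0.05, 0.86, -0.02], [0, 0, 0], 1], [[0.03, 0.96, -0.02], [0, 0, 0], 1]]}}

```text
clock: 12.28
eef_pos: [0.4804, -0.0344, 0.2707]
ee_rot: [3.069, 0.672, -0.002]
force: [-0.7, -0.1, 3.6]
opening: 0.226
gripper_force: 29.6
```

Request:
{"name": "drive_tool", "arguments": {"series": [[[0.1, 0.09, 0], [0, 0, 0], 1], [[0.21, 0.16, -0.01], [0, 0, 0], 1], [[0.33, 0.21, -0.01], [0, 0, 0], 1], [[0.45, 0.24, -0.01], [0, 0, 0], 1], [[0.58, 0.25, -0.02], [0, 0, 0], 1], [[0.65, 0.24, -0.02], [0, 0, 0], 1], [[0.71, 0.23, -0.02], [0, 0, 0], 1], [[0.71, 0.23, -0.02], [0, 0, 0], 1]]}}

```text
clock: 12.95
eef_pos: [0.5391, -0.0166, 0.269]
ee_rot: [-3.068, -0.671, -0.002]
force: [2.6, 4.6, 2.2]
opening: 0.23
gripper_force: 29.6
```

```bash
python3 g.py -642 5 1; python3 -c "
from h import *
s=get_state();x=s['eef_pos'];print(x,s['force'],np.degrees(np.arctan2(x[1]+.077,x[0]-.524)))"
```

```text
-642.0 [[[0.06, -0.02, -0.0], [0, 0, 0], 1], [[0.13, -0.04, -0.0], [0, 0, 0], 1], [[0.18, -0.07, -0.01], [0, 0, 0], 1], [[0.24, -0.1, -0.01], [0, 0, 0], 1], [[0.3, -0.13, -0.01], [0, 0, 0], 1], [[0.35, -0.18, -0.01], [0, 0, 0], 1], [[0.39, -0.22, -0.01], [0, 0, 0], 1], [[0.44, -0.27, -0.01], [0, 0, 0], 1]]
[ 0.53914727 -0.01662877  0.26903322] [2.6000868  4.55657722 2.18011392] 75.91511944019733
```

Request:
{"name": "drive_tool", "arguments": {"series": [[[0.06, -0.02, 0], [0, 0, 0], 1], [[0.13, -0.04, 0], [0, 0, 0], 1], [[0.18, -0.07, -0.01], [0, 0, 0], 1], [[0.24, -0.1, -0.01], [0, 0, 0], 1], [[0.27, -0.12, -0.01], [0, 0, 0], 1], [[0.3, -0.13, -0.01], [0, 0, 0], 1], [[0.32, -0.16, -0.01], [0, 0, 0], 1], [[0.32, -0.16, -0.01], [0, 0, 0], 1]]}}

```text
clock: 13.62
eef_pos: [0.5642, -0.0297, 0.2683]
ee_rot: [-3.068, -0.671, -0.003]
force: [3.9, 4.6, 1.6]
opening: 0.228
gripper_force: 29.5
```

Request:
{"name": "drive_tool", "arguments": {"series": [[[0.02, -0.02, 0], [0, 0, 0], 1], [[0.03, -0.03, 0], [0, 0, 0], 1], [[0.05, -0.05, 0], [0, 0, 0], 1], [[0.06, -0.06, 0], [0, 0, 0], 1], [[0.07, -0.08, 0], [0, 0, 0], 1], [[0.07, -0.08, 0], [0, 0, 0], 1], [[0.07, -0.08, 0], [0, 0, 0], 1], [[0.07, -0.08, 0], [0, 0, 0], 1]]}}

```text
clock: 14.28
eef_pos: [0.5676, -0.0329, 0.2681]
ee_rot: [-3.06, -0.671, 0.004]
force: [-5.0, 14.6, 5.3]
opening: 0.227
gripper_force: 30.2
```

The tangential force jumped to about 13.5 N at the expected stop angle, so the crank is at its stop. Next I release it and rise.

Request:
{"name": "drive_tool", "arguments": {"series": [[[-0.03, 0.03, 0], [0, 0, 0], 1], [[-0.03, 0.03, 0], [0, 0, 0], 0.6], [[-0.03, 0.03, 0], [0, 0, 0], 0.3], [[-0.03, 0.03, 0], [0, 0, 0], 0.2], [[-0.03, 0.03, 0], [0, 0, 0], 0.2], [[-0.03, 0.03, 0.3], [0, 0, 0], 0.2], [[-0.03, 0.03, 0.6], [0, 0, 0], 0.2], [[-0.03, 0.03, 1], [0, 0, 0], 0.2]]}}

```text
clock: 14.95
eef_pos: [0.5655, -0.0343, 0.3465]
ee_rot: [-3.068, -0.67, 0.009]
force: [0.9, -0.0, 0.1]
opening: 0.799
gripper_force: 0.0
```

Request:
{"name": "drive_tool", "arguments": {"series": [[[0, -0.3, 0], [0, 0, 0], 0.2], [[-0.2, -0.6, 0], [0, 0, 0], 0.2], [[-0.3, -1, 0], [0, 0, 0], 0.2], [[-0.3, -1, 0], [0, 0, 0], 0.2], [[-0.3, -1, 0], [0, 0, 0], 0.2], [[-0.3, -1, 0], [0, 0, 0], 0.2], [[-0.3, -1, 0], [0, 0, 0], 0.2], [[-0.3, -1, 0], [0, 0, 0], 0.2]]}}

```text
clock: 15.62
eef_pos: [0.5428, -0.1131, 0.3483]
ee_rot: [-3.068, -0.673, 0.0]
force: [-0.1, -0.7, -0.7]
opening: 0.798
gripper_force: 0.0
```

Request:
{"name": "drive_tool", "arguments": {"series": [[[-0.1, -0.3, 0], [0, 0, 0], 0.2], [[-0.2, -0.6, 0], [0, 0, 0], 0.2], [[-0.3, -1, -0.2], [0, 0, 0.1], 0.2], [[-0.3, -1, -0.6], [0, 0, 0.25], 0.2], [[-0.3, -1, -0.9], [0, 0, 0.25], 0.2], [[-0.3, -1, -1], [0, 0, 0.25], 0.2], [[-0.3, -1, -1], [0, 0, 0.25], 0.2], [[-0.3, -1, -1], [0, 0, 0.25], 0.2]]}}

```text
clock: 16.28
eef_pos: [0.519, -0.1933, 0.2691]
ee_rot: [3.018, 0.872, 0.0]
force: [0.2, 0.3, 1.1]
opening: 0.797
gripper_force: 0.0
```

Run:
```python
from h import *
s=get_state();print(s['clock'],s['eef_pos'],s['ee_rot'],s['joint_pos'])
p,d=snapshot('wrist');save('w4',p);np.save('w4.npy',d)
for n in['dial','crank']: print(n,spot_in('wrist',n)[:2])
print(proj('wrist',(.5115,-.2515,.111),s))
```

```text
16.2833 [ 0.51903171 -0.19327297  0.26905295] [3.01801752e+00 8.72185988e-01 1.30827254e-04] [-4.53394244e-01 -9.86184582e-02  1.84835868e+00  7.88864732e-07
  1.39174089e+00  5.54745330e-01]
dial []
crank [{'bbox': [1.8, 0.5, 146.8, 200.6], 'conf': 0.9}, {'bbox': [337.2, 233.0, 399.7, 298.6], 'conf': 0.4}]
[368.65535855 267.19412654]
```

View pics/w4.png

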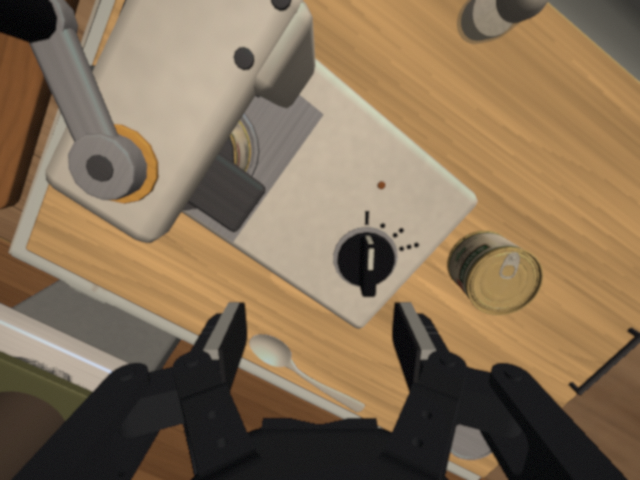

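The wrist picture shows the dial skirt centred at (365,258) and the bar running from (368,238) to (369,296). The crank is at its stop, with the arm toward the upper left.

Run:
```python
from h import *
s=get_state();f=lambda u,v,z:ray('wrist',u,v,z,s)
a=f(369,236,.111);b=f(369,295,.111)
print(a,b,(a+b)/2,np.hypot(*(a-b)[:2]),f(365,258,.085),f(366,258,.085))
print('bar',np.degrees(np.arctan2((a-b)[1],(a-b)[0])),'tool x',np.degrees(np.arctan2(*Rm(s['ee_rot'])[[1,0],0])))
C=cloud('wrist',np.load('w4.npy'),s);m=(C[...,2]>.101)&(C[...,2]<.12)&(abs(C[...,0]-.51)<.045)&(abs(C[...,1]+.25)<.045)
P=C[m];print(len(P),P.mean(0),cv2.minAreaRect(P[:,:2].astype(np.float32)))
```

```text
[ 0.53706116 -0.23599561  0.111     ] [ 0.48886172 -0.26974777  0.111     ] [ 0.51296144 -0.25287169  0.111     ] 0.05884210967580255 [ 0.5111191  -0.25388634  0.085     ] [ 0.51164799 -0.25472849  0.085     ]
bar 35.00202919615963 tool x 32.23025522167032
921 [ 0.51161087 -0.25362398  0.11245612] ((0.5098465085029602, -0.25567883253097534), (0.05443350225687027, 0.014142636209726334), 32.72597885131836)
```

Request:
{"name": "drive_tool", "arguments": {"series": [[[0, -0.3, 0], [0, 0, 0], 0.4], [[-0.1, -0.6, 0], [0, 0, 0], 0.5], [[-0.1, -0.77, -0.3], [0, 0, 0], 0.5], [[-0.1, -0.77, -0.6], [0, 0, 0], 0.5], [[-0.1, -0.77, -1], [0, 0, 0], 0.5], [[-0.1, -0.77, -1], [0, 0, 0], 0.5], [[-0.1, -0.77, -1], [0, 0, 0], 0.5], [[-0.1, -0.77, -1], [0, 0, 0], 0.5]]}}

```text
clock: 17.1
eef_pos: [0.5118, -0.2558, 0.1911]
ee_rot: [3.016, 0.871, 0.004]
force: [-0.3, 0.4, 0.7]
opening: 0.504
gripper_force: 0.0
```

Request:
{"name": "drive_tool", "arguments": {"series": [[[0, 0, -0.2], [0, 0, 0], 0.5], [[0, 0, -0.4], [0, 0, 0], 0.5], [[0, 0, -0.6], [0, 0, 0], 0.5], [[0, 0, -0.8], [0, 0, 0], 0.5], [[0, 0, -0.95], [0, 0, 0], 0.5], [[0, 0, -0.95], [0, 0, 0], 0.5], [[0, 0, -0.95], [0, 0, 0], 0.5], [[0, 0, -0.95], [0, 0, 0], 0.5]]}}

```text
clock: 17.77
eef_pos: [0.5117, -0.256, 0.1145]
ee_rot: [3.016, 0.87, 0.003]
force: [0.3, -0.1, 0.1]
opening: 0.499
gripper_force: 0.0
```

Request:
{"name": "drive_tool", "arguments": {"series": [[[-0.01, 0.01, -0.03], [0, 0, 0], 0.6], [[-0.01, 0.01, -0.03], [0, 0, 0], 0.7], [[-0.01, 0.01, -0.03], [0, 0, 0], 0.8], [[-0.01, 0.01, -0.03], [0, 0, 0], 1], [[-0.01, 0.01, -0.03], [0, 0, 0], 1], [[-0.01, 0.01, -0.03], [0, 0, 0], 1], [[-0.01, 0.01, -0.03], [0, 0, 0], 1], [[-0.01, 0.01, -0.03], [0, 0, 0], 1]], "grip_force": 50}}

```text
clock: 18.43
eef_pos: [0.5097, -0.2541, 0.1108]
ee_rot: [-3.017, -0.871, 0.001]
force: [-3.4, 4.8, 5.1]
opening: 0.151
gripper_force: 50.2
```

```bash
python3 -c "
from h import *
s=get_state();print(s['eef_pos'],s['force'],s['moment'],s['opening'],s['gripper_force'],s['joint_pos'])"
```

```text
[ 0.50969218 -0.25410501  0.11084615] [-3.36539146  4.82555111  5.05952144] [0.60315269 0.48492248 0.06728923] 0.15128320644425824 50.1839804649353 [-5.57001924e-01  8.07803999e-02  1.94926518e+00  6.60058402e-04
  1.11274772e+00  4.51613446e-01]
```

Request:
{"name": "drive_tool", "arguments": {"series": [[[-0.01, 0.01, 0], [0, 0, -0.12], 1], [[-0.01, 0.01, 0], [0, 0, -0.25], 1], [[-0.01, 0.01, 0], [0, 0, -0.37], 1], [[-0.01, 0.01, 0], [0, 0, -0.5], 1], [[-0.01, 0.01, 0], [0, 0, -0.62], 1], [[-0.01, 0.01, 0], [0, 0, -0.75], 1], [[-0.01, 0.01, 0], [0, 0, -0.87], 1], [[-0.01, 0.01, 0], [0, 0, -1], 1]]}}

```text
clock: 19.1
eef_pos: [0.5097, -0.2543, 0.1109]
ee_rot: [3.14, 0.056, 0.003]
force: [1.0, -0.9, 1.6]
opening: 0.152
gripper_force: 49.7
```

Request:
{"name": "drive_tool", "arguments": {"series": [[[0, 0, 0], [0, 0, -0.12], 1], [[0, 0, 0], [0, 0, -0.25], 1], [[0, 0, 0], [0, 0, -0.37], 1], [[0, 0, 0], [0, 0, -0.5], 1], [[0, 0, 0], [0, 0, -0.62], 1], [[0, 0, 0], [0, 0, -0.75], 1], [[0, 0, 0], [0, 0, -0.87], 1], [[0, 0, 0], [0, 0, -1], 1]]}}

```text
clock: 19.77
eef_pos: [0.5096, -0.2546, 0.1109]
ee_rot: [3.047, -0.759, 0.003]
force: [0.9, -1.1, 1.3]
opening: 0.15
gripper_force: 49.6
```

Request:
{"name": "drive_tool", "arguments": {"series": [[[0, 0, 0], [0, 0, -0.1], 1], [[0, 0, 0], [0, 0, -0.2], 1], [[0, 0, 0], [0, 0, -0.3], 1], [[0, 0, 0], [0, 0, -0.4], 1], [[0, 0, 0], [0, 0, -0.5], 1], [[0, 0, 0], [0, 0, -0.55], 1], [[0, 0, 0], [0, 0, -0.55], 1], [[0, 0, 0], [0, 0, -0.55], 1]]}}

```text
clock: 20.43
eef_pos: [0.5095, -0.2548, 0.1109]
ee_rot: [2.909, -1.183, 0.003]
force: [-0.0, -3.2, 3.6]
opening: 0.153
gripper_force: 49.8
```

Run:
```python
from h import *
s=get_state();print(s['clock'],s['eef_pos'],s['force'],s['moment'],s['opening'],s['gripper_force'],'toolx',np.degrees(np.arctan2(*Rm(s['ee_rot'])[[1,0],0])))
p,d=snapshot('wrist');save('w5',p)
```

```text
20.4333 [ 0.50947305 -0.25476538  0.11090488] [-0.04129927 -3.23829824  3.56047643] [-0.52049049  0.15391381  0.18088546] 0.15288851322488678 49.78042244911194 toolx -44.25315884965898
```

View pics/w5.png

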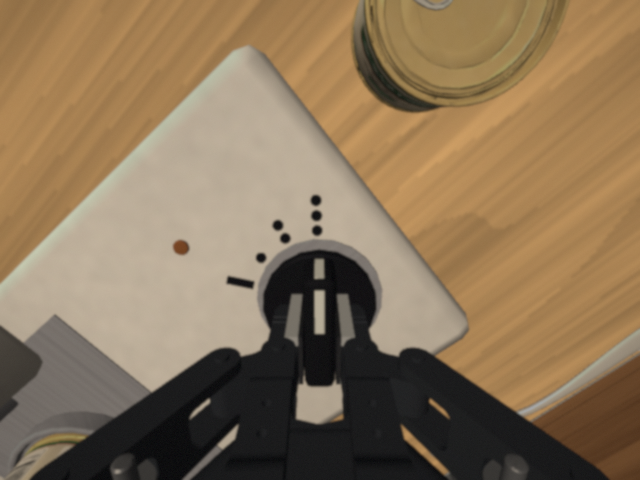

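The white line points straight at the three dots at (316,215), and the bar is held between the fingers at 50 N. I'm handing in.

```bash
python3 -c "
from bench import *
print(job_done())"
```

```text
the job is handed in; nothing more can be done
None
```

I wound the crank to its stop, so the head should be clamping the tin, then turned the dial to the third click (three dots), where the gripper still holds it at about 50 N. I handed the job in at about 20.5 s of the 69 s allowed, but the hand-in returned no verdict.

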